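# Tap a stuck chocolate mould insert out of its cradle

### The arm

A 6-joint arm with a two-finger parallel gripper is mounted at the origin on a cart in front of the work surface, level with it; the furniture and walls round the work are solid. World frame = base frame: x ahead of the robot, y to its left, z up, the work surface at z = 0. Lengths are in mm, angles in rad, forces in N, time in s.
With the tool pointing down it reaches from about 300 to 775 mm from the base axis. Payload 14.6 kg.
Tool frame: the origin (TCP) lies on the centre line of the jaws, within the pads' length; the fingertips stand manip.tcp_to_tips ahead of it and the grasp point (between the pads) lies 5 mm behind it (manip.tcp_to_tips is the distance from the TCP to the fingertips, in mm); z points along the fingers, y is the direction in which the jaws open and shut (so a half turn about z gives the same grasp; the last joint's range is limited). The gripper opens to 94 mm and grips with 3 to 60 N. Pads are 16 mm wide; open, the fingers measure 119 mm over their backs; the gripper's body (75 mm by 177 mm) begins 78 mm behind the grasp point.
Start: joints at [-1.402, 0.3, 1.521, -0, 1.321, -0.067], TCP at [128.485, -534.772, 219.446] pointing down, gripper open.
Joint ranges: [-3.03, 3.03], [-0.79, 2.21], [0.23, 2.52], [-1.04, 4.18], [0, 3.07], [-2.55, 2.55]. Speed limits (rad/s): [2.22, 2.22, 2.57, 3.14, 3.14, 3.14].

### API

Orientations are given as [roll, pitch, yaw] about the fixed x, y, z axes, in that order (R = Rz(yaw) Ry(pitch) Rx(roll)).
In Python, from cell import manip, optics, workorder gives the robot as it stands. The module is installed in compiled form; this text tells all that it offers.
- The arm moves only by the tool jog_arm, never from a script. Its argument "deltas" is text: rows parted by semicolons, each of 5 numbers parted by spaces: the shift along the tool's x, y, z in mm, then the turn about the tool's z in rad, then the finger opening in mm, from 0 to 94. In form: tx ty tz twist grip; .... A call has exactly 10 rows; each row is the pose to reach, as a shift and turn from the pose commanded when the call began, along the tool's axes at that moment; what a row does not reach only later rows make up. A row lasts 1/8 s, in which the tool goes at most 62.5 mm and 10.7 degrees, less where a joint would pass 70% of its speed; a pose out of reach is approached as far as the arm can. A call with a gripper value outside its range is refused whole. The fingers move at their own pace and stop on an object; "squeeze" is the grip in N (left out, the last holds). Time passes only in rows, so rows that repeat a pose let the fingers close, or fill a call up. It gives the time, the measured TCP pose, the force and the opening at its end, in the units of the state.
- manip.read_state(): the state, without advancing time (a new reading comes with each control period).
- optics.camera(name): name is "scene" or "side" or "wrist"; returns (picture, depth): 400x640x3 uint8, red, green, blue; 400x640 float32, mm along the optical axis (not along the pixel's ray), 0 where there is no reading.
- optics.get_calibration(name): a dict with "intrinsics" (3x3 intrinsics, pixels), "dist_coeffs" ([k1, k2, p1, p2, k3] as OpenCV has them; the pictures are not rectified), "R" (3x3) and "t" (3): a world point X has camera coordinates R X + t; the wrist camera has in their place "hand_eye" (4x4, takes a point from camera to tool coordinates, whose origin is the TCP and whose axes are the flange's). Camera axes: x right, y down, z forward; pixel columns grow to the right and rows downward; lengths in mm; the calibration is good to about 2 mm. A picture is of the moment at which its call begins: read the wrist's pose just before it. get_calibration takes no time and is no camera call.
- workorder.sign_off(): hands the job in, once; it reports no verdict.
The state is a dict: "clock": time; "joints": joint angles; "qd": joint speeds; "effort": joint torques, N m; "eef_pos": TCP position; "eef_rot": TCP orientation; "wrist_force": force on the tool from outside, world axes, zero at the start; "moment": the same for the moment, N m; "finger_gap": finger opening in mm.
Only numpy, scipy, OpenCV 4.12 (cv2) and the standard library are available. Lean on these libraries where they do the work, as an engineer would, in place of code of your own. Each camera call takes 0.05 s, during which the arm holds its last target.

### The job

The white chocolate mould insert is stuck under the two spring plungers of its aluminium cradle. Take the mallet and loosen the insert with light taps on its two orange posts, a little on one side and then on the other so that it never goes badly askew, driving it away from the robot until both of its blue ribs are clear of the plungers, so that it can be lifted straight out past the arms that hold them; do not touch the insert with the gripper while it is still held. Then stand the mallet upright on the bare table, lift the freed insert out by its tab and lay it flat on the middle of the green mat, without pushing the timer or the bench scraper about.

Things in the scene. Friction and masses are not known exactly. Their poses are not given: they have to be found in the camera images.
- cradle: Fixed aluminium cradle, base plate 120 x 196 x 10 mm. Origin on the table, y midway between the plungers; the base runs from x = -55 to +65 mm. x is the direction in which the insert is driven out (away from the robot), y to the left along the long side, z up.
- back_stop (a point): Top of the cradle's back stop, an upright 10 x 24 mm (x, y) and 51 mm high over the table, at cradle x = -43, y = 0, on the robot's side of the insert's middle.
- plunger_end_left (a point): Lower end of the left brass spring plunger (10 mm round) that presses with about 7 N on the insert's left blue rib: cradle x = 20, y = 62, z = 24 mm. It hangs from an upright with an arm: y from 54 to 93, x 14 to 26, underside at 58, top at 80 mm over the table.
- plunger_end_right (a point): The same at the right end, y = -62 mm.
- insert: White mould insert, 0.2 kg, on the cradle's base (z = 10 mm). Origin in the underside, axes as the cradle's when straight. Plate 68 x 100 x 10 mm (x, y, z) with ears out to y = +-73: a front pair (x -1..34) with the ribs, a rear pair (x -40..-26) with the posts, and a notch between. 5 to 15 N of friction hold each end. Tapping a post moves that end, pivoting about the other plunger. Must stay within 0.13 rad of straight (16 mm of lead) while held.
- insert_tab (a point): Centre of the insert's upright lifting tab, to be gripped from above: 12 mm thick in the insert's x, 40 mm in y, rising from 10 to 64 mm over the insert's underside; this point is 38 mm over the underside and 4 mm in +x of the insert's origin.
- post_left (a point): Centre of the struck (robot-side) face, at insert x = -40, y = 62 mm, 30 mm over the underside, of the left orange post: 20 mm wide, 14 mm thick, 10 to 46 mm over the insert's underside. Knock it in the cradle's +x.
- post_right (a point): The same on the right orange post, y = -62 mm.
- rib_left (a point): Middle of the top rear (robot-side) edge of the left blue rib, at insert x = -1, y = 62 mm; the rib is 29 x 18 mm, 4 mm high over the plate. It leaves the plunger, with a hop of some mm, when this point is 25 mm in +x of the cradle's origin, and is clear from 27 mm. Between 28 and 37 mm (best 32) the notches stand under the arms and the insert lifts straight up.
- rib_right (a point): The same on the right blue rib, y = -62 mm.
- mallet: Wooden mallet, 0.25 kg, standing upright on its head, 130 mm tall. Origin in the middle of the head's underside, z along the handle. Round head 40 mm across and 48 mm high, whose side is the striking surface; square handle 22 x 22 mm from 48 to 130 mm, its faces along the body's x and y.
- mallet_grip (a point): Middle of the mallet's handle, 92 mm over the head's underside.
- mallet_head (a point): Middle of the mallet's head, 24 mm over its underside.
- mat: Fixed green mat 180 x 180 x 3 mm; origin at its centre, on the table.
- kitchen_timer: red-topped wind-up timer, 62 mm across, 48 mm high, near the right front corner of the table; bystander
- bench_scraper: bench scraper with wooden grip, 124 x 154 x 24 mm, at the front of the table; bystander
Not all that is in view belongs to the job. Leave any purple look-alike of the mallet alone.

How it is judged (in metres and radians):
On the way, in this order (a step that is already met when the one before it is completed fails the run):
1. both blue ribs of the insert are driven clear of the plungers, the insert still lying on the cradle (x of each of rib_left, rib_right in the frame of cradle above 0.027 m and z of insert in the frame of cradle below 0.016 m and horizontal distance between insert and cradle below 0.1 m), for 0.2 s.
2. the mallet stands upright on the table, released (angle between mallet's own z axis and vertical below 0.1 rad and height (world z) of mallet between -0.005 and 0.008 m and contact force between the fingers and mallet below 0.1 N), for 0.2 s.
At the end, for the whole second after the job is handed in: The insert lies flat (within 0.06 rad) and at rest on the mat, its origin within 35 mm of the mat's centre; the mallet stands upright (within 0.1 rad) on the bare table, more than 90 mm from the mat's centre; both are released (all of step 2 and horizontal distance between insert and mat below 0.035 m and height (world z) of insert below 0.008 m and angle between insert's own z axis and vertical below 0.06 rad and linear speed of insert below 0.02 m/s and contact force between the fingers and insert below 0.1 N and horizontal distance between mallet and mat above 0.09 m); the robot touches nothing.
It fails at once if the insert gets more than 0.13 rad askew in the cradle while a rib is still under its plunger ((z of insert in the frame of cradle below 0.02 m and horizontal distance between insert and cradle below 0.1 m and x of any of rib_left, rib_right in the frame of cradle below 0.027 m) and angle between the x axis of insert and the x axis of cradle, either way round above 0.13 rad).
It fails at once if the gripper touches the insert while it is still held ((z of insert in the frame of cradle below 0.02 m and horizontal distance between insert and cradle below 0.1 m and x of any of rib_left, rib_right in the frame of cradle below 0.027 m) and contact force between any of the fingers, the arm and insert above 0.5 N).
It fails at once if a blow of more than 60 N on the insert (contact force between mallet and insert above 60 N).
It fails at once if the timer or the scraper is pushed more than 25 mm away (distance of any of kitchen_timer, bench_scraper from where it was at the start of the episode above 0.027 m).
It also fails if it takes over 72 s, if anything falls off the work surface, if the arm or the gripper's body presses on something with over 40 N, if the wrist force passes 120 N, or if a joint passes its speed limit or range.

## Working session

There is one attempt and no reset: what is moved stays moved. The work goes in short steps, Python scripts to look and compute and a tool call to move; the robot and the scene stay as the last step left them, time stands still between calls to the robot, and variables do not carry over. Pictures are saved under pics/ and viewed, and the job is handed in when it is done.

Besides the shell and the picture viewer there is one more tool, called after ">>>" as name(argument=value, ...), one argument or row to a line, values as JSON. jog_arm: Moves the arm, as the interface text tells. Its arguments: {"type":"object","properties":{"deltas":{"type":"string"},"squeeze":{"type":"number"}},"required":["deltas"]}

```bash
mkdir -p pics; ls
cat > h.py <<'E'
import numpy as np, cv2
from cell import manip, optics, workorder
from scipy.spatial.transform import Rotation as Rn
def snap(n,tag):
    s=manip.read_state(); p,d=optics.camera(n); c=optics.get_calibration(n)
    cv2.imwrite(f'pics/{tag}.png',p[:,:,::-1]); np.savez(f'pics/{tag}.npz',p=p,d=d,pos=s['eef_pos'],rot=s['eef_rot'])
    return p,d,c,s
def cloud(n,tag):
    z=np.load(f'pics/{tag}.npz'); c=optics.get_calibration(n); d=z['d']
    K=np.array(c['intrinsics'],float);D=np.array(c['dist_coeffs'],float)
    v,u=np.mgrid[0:400,0:640]
    q=cv2.undistortPoints(np.stack([u.ravel(),v.ravel()],1).astype(np.float64)[:,None],K,D)[:,0].reshape(400,640,2)
    P=np.concatenate([q*d[...,None],d[...,None]],2)
    if n=='wrist':
        H=np.array(c['hand_eye']);P=P@H[:3,:3].T+H[:3,3]
        R=Rn.from_euler('xyz',z['rot']).as_matrix();W=P@R.T+z['pos']
    else: W=(P-np.array(c['t']))@np.array(c['R'])
    W[d<=0]=np.nan
    return z['p'],W
E
python3 - <<'E'
from h import *
print(manip.tcp_to_tips); print(manip.read_state())
for n in ['scene','side','wrist']:
    p,d,c,s=snap(n,n+'0'); print(n,c)
E
```

```text
pics
14.0
{'clock': 0.0, 'joints': array([-1.40162722e+00,  3.00462982e-01,  1.52157318e+00,  1.90800305e-05,
        1.32067278e+00, -6.66436514e-02]), 'qd': array([ 6.08836295e-04,  6.22077565e-04, -5.57682155e-04,  8.72297449e-05,
        9.54130331e-04, -2.75840022e-03]), 'effort': array([-3.75242062e-04, -5.31805801e+01, -3.52741671e+01,  7.08246650e-02,
        2.43152253e-02, -5.69279723e-05]), 'eef_pos': array([ 128.43685994, -534.5502084 ,  218.89411023]), 'eef_rot': array([-3.14048007e+00, -9.27785839e-05,  2.35807978e-01]), 'wrist_force': array([-0.71880178, -0.72998862,  0.42075309]), 'moment': array([-0.00396697, -0.010454  , -0.03361002]), 'finger_gap': 94.53311255041862}
scene {'intrinsics': array([[445.89997675,   0.        , 316.39050857],
       [  0.        , 445.89997675, 203.09635896],
       [  0.        ,   0.        ,   1.        ]]), 'dist_coeffs': array([-0.08291756,  0.        ,  0.        ,  0.        ,  0.        ]), 'R': array([[-0.51308134, -0.8581942 , -0.01581915],
       [-0.34381475,  0.22237063, -0.91232819],
       [ 0.78647247, -0.46265972, -0.40
[... 449 characters left out ...]
0.807409  , -0.42712375]]), 't': array([-451.44985807,  152.77274333, 1309.12256386])}
wrist {'intrinsics': array([[350.85212825,   0.        , 322.13014607],
       [  0.        , 350.85212825, 196.82409647],
       [  0.        ,   0.        ,   1.        ]]), 'dist_coeffs': array([0.00200636, 0.        , 0.        , 0.        , 0.        ]), 'hand_eye': array([[ 4.41539618e-04, -9.71762381e-01, -2.35961184e-01,
         6.87081302e+01],
       [ 9.99999685e-01,  2.73356235e-04,  7.45470804e-04,
        -6.38765434e-01],
       [-6.59919022e-04, -2.35961439e-01,  9.71762195e-01,
        -1.64604537e+02],
       [ 0.00000000e+00,  0.00000000e+00,  0.00000000e+00,
         1.00000000e+00]])}
```

View pics/scene0.png

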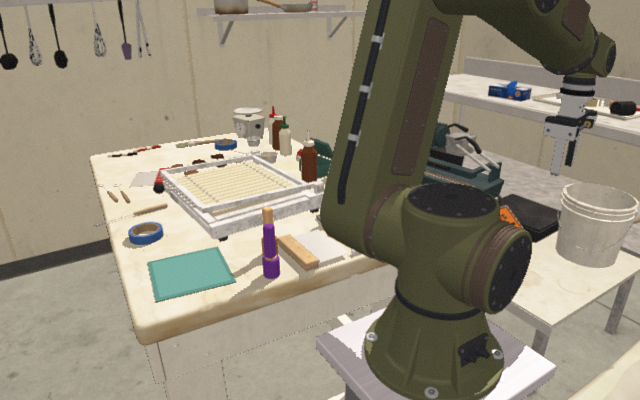

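View pics/side0.png

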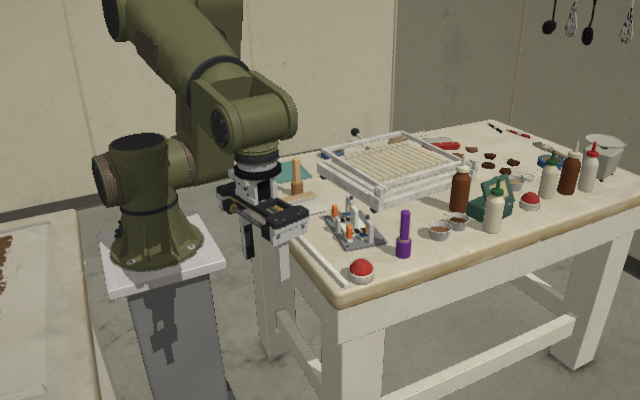

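View pics/wrist0.png

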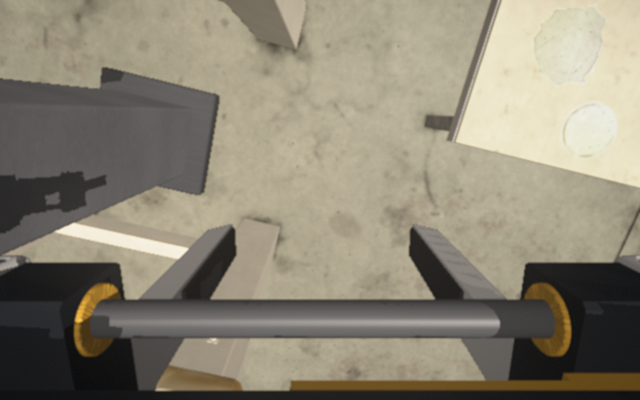

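Run:
```python
from h import *
im=cv2.imread('pics/side0.png'); cv2.imwrite('pics/s0z.png',cv2.resize(im[150:290,250:450],(800,560),interpolation=cv2.INTER_CUBIC))
im=cv2.imread('pics/scene0.png'); cv2.imwrite('pics/c0z.png',cv2.resize(im[190:310,130:330],(800,480),interpolation=cv2.INTER_CUBIC))
p,W=cloud('side','side0')
for n,(u,v) in dict(timer=(361,266),mal=(297,165),purple=(405,215),purp2=(403,250),postL=(337,212),postR=(349,232),cr=(365,240),mat=(295,172)).items(): print(n,W[v,u].round(1))
p,W=cloud('scene','scene0')
for n,(u,v) in dict(mat=(190,273),purple=(270,265),wood=(268,214),wood2=(268,224),scr=(298,252),blade=(325,245),mc1=(150,263),mc2=(221,250),mc3=(233,280),mc4=(157,296)).items(): print(n,W[v,u].round(1))
```

```text
timer [ 408.  -405.4   44.3]
mal [470.9  85.9 113. ]
purple [ 556.9 -367.6  124. ]
purp2 [ 553.4 -374.    26.5]
postL [ 495.6 -130.6   38.6]
postR [ 464.  -253.4   43.4]
cr [ 507.7 -264.9   12. ]
mat [465.6  91.7  87.8]
mat [486.8 299.6   4.6]
purple [369.3 144.8  38.1]
wood [458.5 102.2 119.1]
wood2 [390.  133.7 130.2]
scr [409.1  51.2  23. ]
blade [421.7 -34.   10.6]
mc1 [584.8 372.2   4. ]
mc2 [nan nan nan]
mc3 [405.4 223.2   4.8]
mc4 [435.1 389.    4.1]
```

View pics/s0z.png

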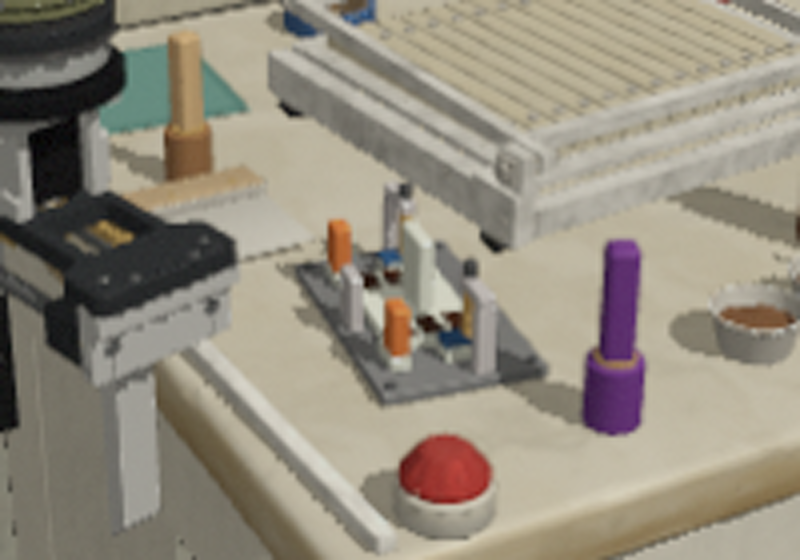

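View pics/c0z.png

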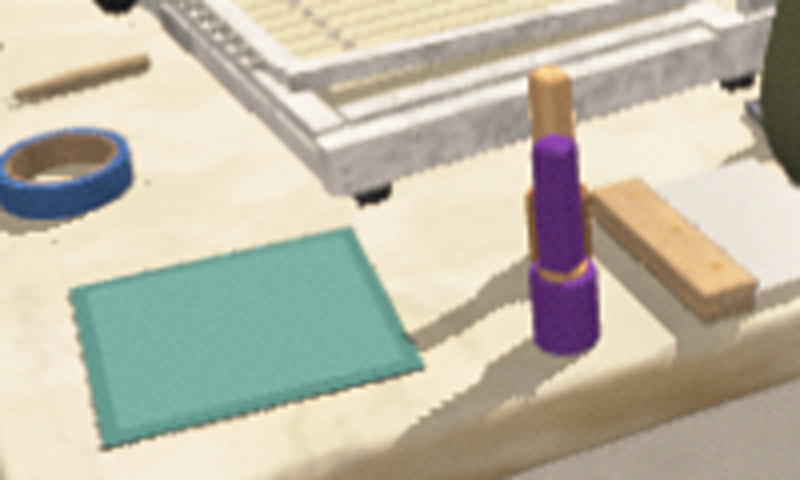

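>>> jog_arm(
  deltas="40 -43 -20 0.03 94;80 -86 -40 0.06 94;120 -130 -60 0.09 94;165 -178 -80 0.12 94;210 -226 -95 0.15 94;255 -275 -105 0.18 94;300 -324 -111 0.21 94;345 -372 -111 0.236 94;378 -408 -111 0.236 94;378 -408 -111 0.236 94",
)

```text
clock: 1.4
eef_pos: [401.5, -46.9, 330.2]
eef_rot: [-3.141, 0.001, 0.005]
wrist_force: [0.4, -0.7, 0.4]
finger_gap: 94.1
```

Run:
```python
from h import *
p,d,c,s=snap('wrist','w1'); print(s['clock'],s['eef_pos'],s['eef_rot'],s['wrist_force'])
```

```text
1.4 [401.47639761 -46.93552452 330.18099077] [-3.14120692e+00  6.11451993e-04  4.58528464e-03] [ 0.39878017 -0.72852975  0.37809345]
```

View pics/w1.png

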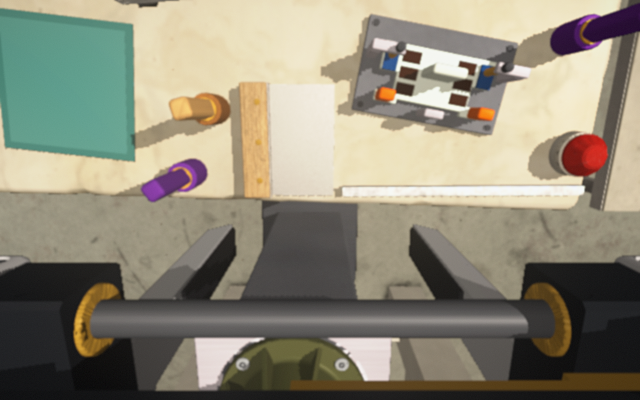

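Run:
```python
from h import *
p,W=cloud('wrist','w1')
im=p[:,:,::-1]
cv2.imwrite('pics/w1a.png',cv2.resize(im[5:145,340:540],(800,560),interpolation=cv2.INTER_CUBIC))
cv2.imwrite('pics/w1b.png',cv2.resize(im[70:210,130:350],(800,509),interpolation=cv2.INTER_CUBIC))
def sl(u0,u1,v0,v1,lo,hi,name):
    Q=W[v0:v1,u0:u1].reshape(-1,3); m=(Q[:,2]>lo)&(Q[:,2]<hi); Q=Q[m]
    r=cv2.minAreaRect(Q[:,:2].astype(np.float32)) if len(Q)>4 else None
    print(name,len(Q),Q.mean(0).round(1),np.median(Q[:,2]).round(1),r)
sl(160,235,85,130,124,136,'handle top')
sl(160,235,85,130,44,52,'head top')
sl(160,235,85,130,60,120,'handle side')
sl(140,215,150,205,124,136,'purple top')
sl(345,530,10,140,60,90,'tall')
sl(550,610,125,180,20,60,'timer')
# table z
for n,(u,v) in dict(t1=(200,150),t2=(320,60),t3=(560,110),t4=(450,150),base=(365,60)).items(): print(n,W[v,u].round(1))
# mat
hsv=cv2.cvtColor(p,cv2.COLOR_RGB2HSV); m=(hsv[...,0]>75)&(hsv[...,0]<95)&(hsv[...,1]>90); m[:, 160:]=0
Q=W[m]; print('mat',np.nanmin(Q,0),np.nanmax(Q,0))
# orange
o=(hsv[...,0]<14)&(hsv[...,1]>180)&(hsv[...,2]>150); o[:,:350]=0;o[:,530:]=0
n,l,st,ce=cv2.connectedComponentsWithStats(o.astype(np.uint8))
for i in range(1,n):
    if st[i,4]>20:
        Q=W[l==i]; top=Q[Q[:,2]>52]; print('orange',ce[i],st[i,4],np.nanmean(top,0).round(1),len(top),np.nanmax(Q[:,2]), cv2.minAreaRect(top[:,:2].astype(np.float32)) if len(top)>4 else 0)
b=(hsv[...,0]>100)&(hsv[...,0]<125)&(hsv[...,1]>120); b[:,:350]=0;b[:,530:]=0;b[150:]=0
n,l,st,ce=cv2.connectedComponentsWithStats(b.astype(np.uint8))
for i in range(1,n):
    if st[i,4]>10:
        Q=W[l==i]; print('blue',ce[i],st[i],np.nanmean(Q,0).round(1),np.nanmin(Q,0).round(1),np.nanmax(Q,0).round(1))
```

```text
handle top 443 [473.   97.  128.1] 128.4 ((473.0194091796875, 97.71913146972656), (21.542707443237305, 20.585983276367188), 14.616805076599121)
head top 380 [472.5  91.2  47.4] 47.1 ((472.5519104003906, 94.57879638671875), (31.922576904296875, 37.81367492675781), 87.2485580444336)
handle side 384 [472.9  89.   92.1] 93.3 ((471.46197509765625, 91.71109008789062), (13.023059844970703, 25.22041893005371), 75.89257049560547)
purple top 387 [387.6 134.  128.2] 128.3 ((387.3081970214844, 134.8873291015625), (21.812097549438477, 20.88043785095215), 34.05625534057617)
tall 1285 [ 525.1 -191.4   70.2] 68.5 ((523.4323120117188, -192.87156677246094), (184.89271545410156, 26.674436569213867), 80.04904174804688)
timer 1752 [ 417.7 -384.4   37.6] 38.6 ((415.99139404296875, -390.26251220703125), (53.13023376464844, 59.74013137817383), 85.67330932617188)
t1 [416.4 125.8  -1.8]
t2 [536.6 -42.9  -1.7]
t3 [ 4.736e+02 -3.716e+02 -1.000e-01]
t4 [ 418.2 -226.7   -1.7]
base [ 535.3 -101.5    9.6]
mat [403.54027372 200.8529073   -1.3900977 ] [594.96928077 393.81846008   6.0060918 ]
orange [383.90410959  94.34246575] 73 [ 490.7 -121.    54.4] 63 56.92355419229983 ((491.5464782714844, -123.26714324951172), (17.373149871826172, 13.232837677001953), 79.86408996582031)
orange [482.13333333 114.83333333] 60 [ 467.4 -241.5   54.5] 56 56.85729458379234 ((468.6159973144531, -244.84487915039062), (13.085487365722656, 17.661012649536133), 0.1943448781967163)
blue [389.74242424  63.25      ] [383  56  14  14 132] [ 529.7 -131.3   23.3] [ 522.7 -139.4   21.4] [ 538.4 -122.9   25.5]
blue [483.87912088  79.54945055] [477  66  16  23 182] [ 510.6 -252.7   23.4] [ 500.4 -263.6   20.9] [ 527.1 -244.4   25.7]
```

View pics/w1a.png

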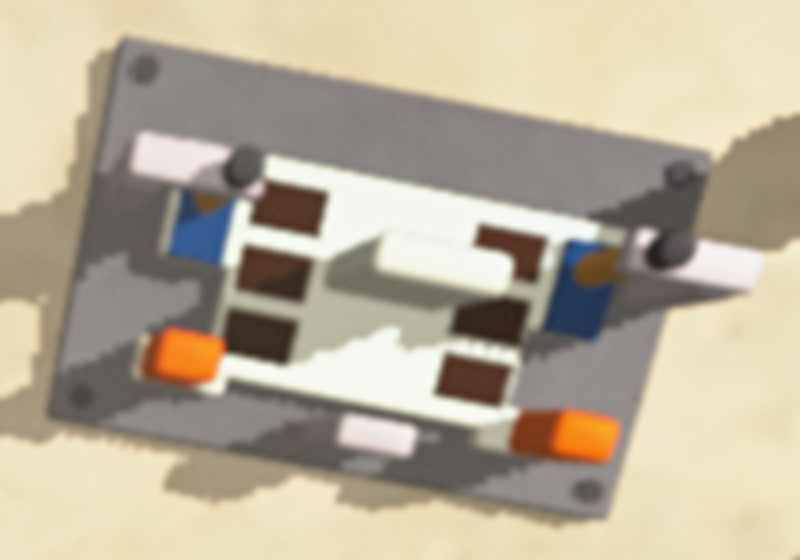

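View pics/w1b.png

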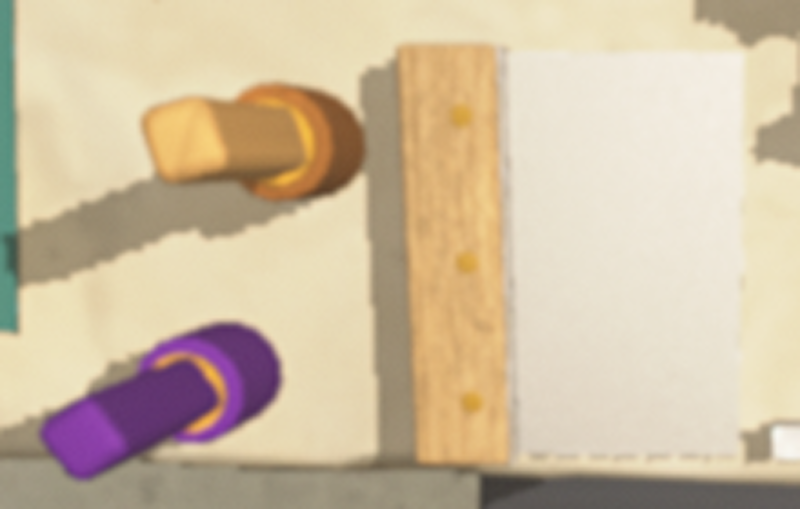

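```bash
cat >> h.py <<'E'
def ortho(n,tag,h,x0,x1,y0,y1,ppm,out):
    # image: right=-y, up=+x
    z=np.load(f'pics/{tag}.npz'); c=optics.get_calibration(n)
    K=np.array(c['intrinsics'],float);D=np.array(c['dist_coeffs'],float)
    xs=np.arange(x1,x0,-1/ppm); ys=np.arange(y1,y0,-1/ppm)
    X,Y=np.meshgrid(xs,ys,indexing='ij'); P=np.stack([X,Y,np.full_like(X,h)],-1).reshape(-1,3)
    px=proj(n,P,z['pos'],z['rot'])
    m=px.reshape(X.shape+(2,)).astype(np.float32)
    im=cv2.remap(z['p'],m[...,0],m[...,1],cv2.INTER_CUBIC)[:,:,::-1].copy()
    for i,x in enumerate(xs):
        if abs(x/10-round(x/10))<1e-6: im[i,::6]=(0,255,255) if abs(x/50-round(x/50))<1e-6 else (180,180,180)
    for i,y in enumerate(ys):
        if abs(y/10-round(y/10))<1e-6: im[::6,i]=(0,255,255) if abs(y/50-round(y/50))<1e-6 else (180,180,180)
    cv2.imwrite(f'pics/{out}.png',im); print(out,im.shape)
def proj(n,P,pos,rot):
    c=optics.get_calibration(n)
    K=np.array(c['intrinsics'],float);D=np.array(c['dist_coeffs'],float)
    P=np.asarray(P,float)
    if n=='wrist':
        H=np.array(c['hand_eye']);R=Rn.from_euler('xyz',rot).as_matrix()
        T=(P-pos)@R; C=(T-H[:3,3])@H[:3,:3]
    else: C=P@np.array(c['R']).T+np.array(c['t'])
    return cv2.projectPoints(C,np.zeros(3),np.zeros(3),K,D)[0][:,0]
E
python3 - <<'E'
from h import *
ortho('wrist','w1',130,440,510,60,130,8,'o130')
ortho('wrist','w1',10,430,580,-300,-80,3,'o10')
E
```

```text
o130 (560, 560, 3)
o10 (450, 660, 3)
```

View pics/o130.png

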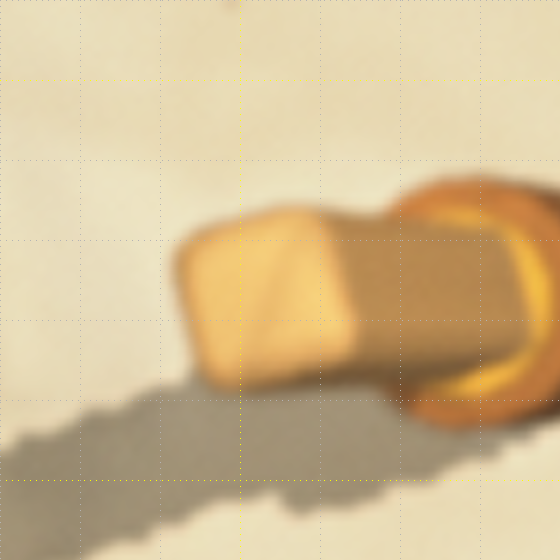

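View pics/o10.png

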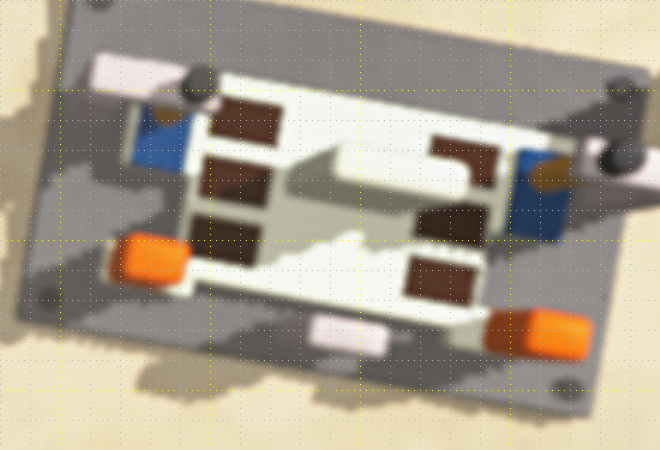

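>>> jog_arm(
  deltas="24 -48 40 -0.08 94;48 -96 80 -0.16 94;71.5 -144 110 -0.245 94;71.5 -144 120 -0.245 94;71.5 -144 165 -0.245 94;71.5 -144 205 -0.245 94;71.5 -144 240 -0.245 94;71.5 -144 264 -0.245 94;71.5 -144 264 -0.245 94;71.5 -144 264 -0.245 60",
  squeeze=60,
)

```text
clock: 2.7
eef_pos: [472.9, 93.4, 67.7]
eef_rot: [3.141, -0.002, 0.243]
wrist_force: [0.3, -0.5, 0.2]
finger_gap: 87.0
```

Run:
```python
from h import *
p,d,c,s=snap('wrist','w2'); print(s['clock'],s['eef_pos'],s['eef_rot'],s['wrist_force'])
```

```text
2.7 [472.87676943  93.3578175   67.7179645 ] [ 3.14130585e+00 -1.56604445e-03  2.43409957e-01] [ 0.27372576 -0.5362771   0.19554978]
```

View pics/w2.png

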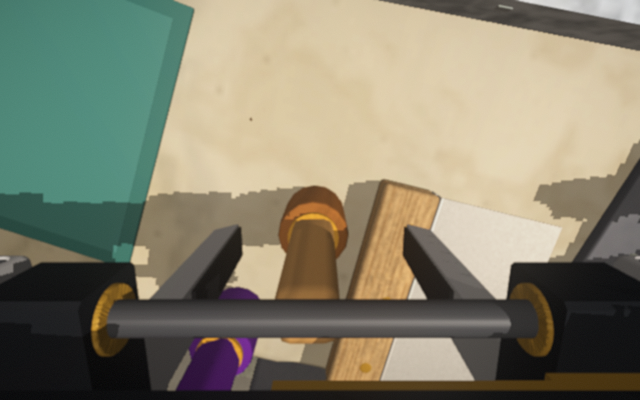

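>>> jog_arm(
  deltas="0.5 -3.5 2 0 60;0.5 -3.5 2 0 40;0.5 -3.5 2 0 25;0.5 -3.5 2 0 10;0.5 -3.5 2 0 10;0.5 -3.5 2 0 10;0.5 -3.5 2 0 10;0.5 -3.5 2 0 10;0.5 -3.5 2 0 10;0.5 -3.5 2 0 10",
  squeeze=60,
)

```text
clock: 4.0
eef_pos: [471.9, 97.7, 64.5]
eef_rot: [3.142, -0.0, 0.245]
wrist_force: [-0.2, 0.1, 0.7]
finger_gap: 21.8
```

>>> jog_arm(
  deltas="0 0 -40 0 10;-3 15 -90 -0.15 10;-14 60 -125 -0.3 10;-27 120 -135.5 -0.46 10;-39 175 -135.5 -0.62 10;-52 230 -135.5 -0.78 10;-65 285 -135.5 -0.94 10;-75 330 -135.5 -1.08 10;-79 349.5 -135.5 -1.158 10;-79 349.5 -135.5 -1.158 10",
)

```text
clock: 5.25
eef_pos: [479.5, -261.4, 199.3]
eef_rot: [-3.141, -0.0, 1.401]
wrist_force: [0.4, 0.2, -3.1]
finger_gap: 21.7
```

Run:
```python
from h import *
p,d,c,s=snap('wrist','w3'); print(s['clock'],s['eef_pos'],s['eef_rot'],s['wrist_force'],s['moment'])
```

```text
5.25 [ 479.51762135 -261.39883109  199.27658893] [-3.14052449e+00 -3.83521140e-04  1.40086552e+00] [ 0.42883435  0.16690486 -3.14181079] [-0.05031801 -0.04845947 -0.00510468]
```

View pics/w3.png

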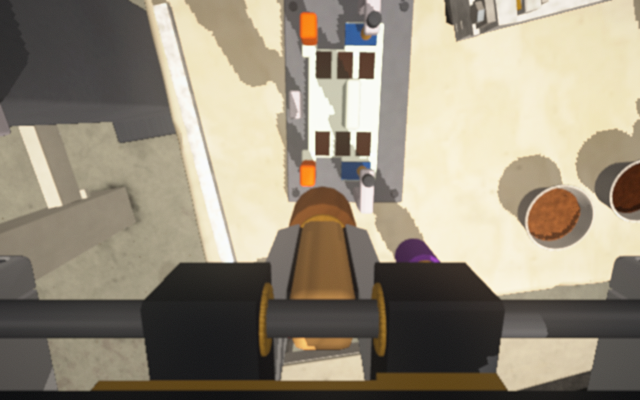

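Run:
```python
from h import *
im=cv2.imread('pics/w3.png'); cv2.imwrite('pics/w3z.png',cv2.resize(im[0:215,265:425],(600,806)[0:2] if 0 else (446,600),interpolation=cv2.INTER_CUBIC))
ortho('wrist','w3',10,440,590,-300,-80,3,'o3_10')
ortho('wrist','w3',24,440,590,-300,-80,3,'o3_24')
ortho('wrist','w3',56,440,590,-300,-80,3,'o3_56')
```

```text
o3_10 (450, 660, 3)
o3_24 (450, 660, 3)
o3_56 (450, 660, 3)
```

View pics/o3_10.png

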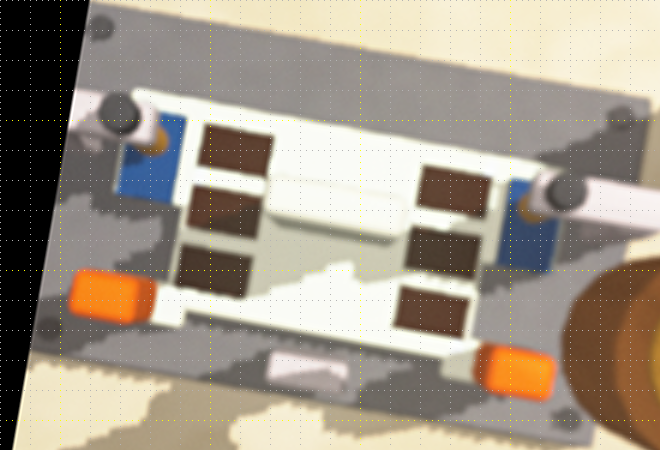

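View pics/o3_24.png

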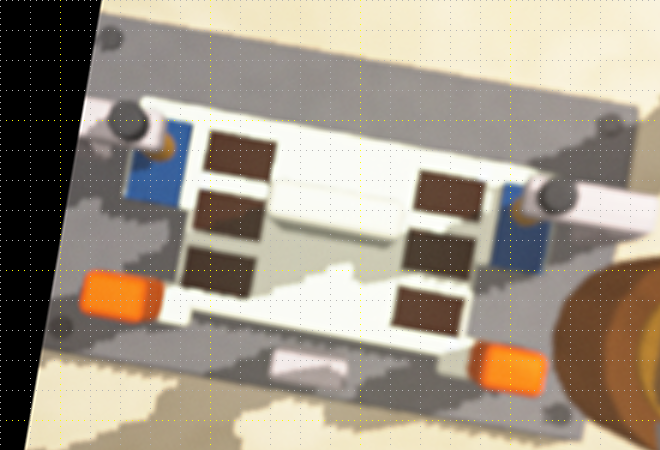

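View pics/o3_56.png

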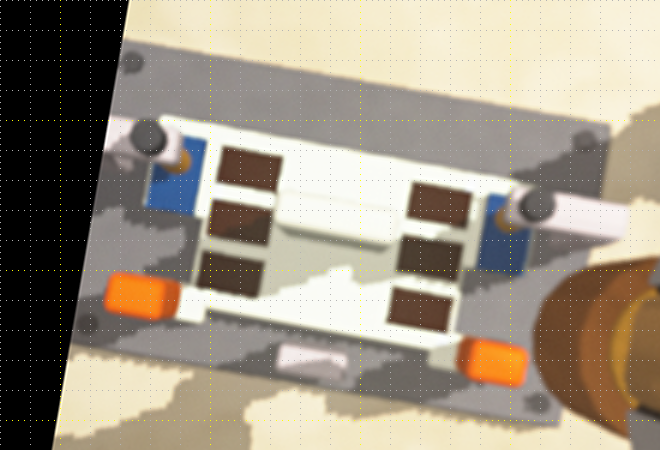

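>>> jog_arm(
  deltas="13.5 -54.5 0 0 10;13.5 -54.5 50 0 10;13.5 -54.5 100 0 10;13.5 -54.5 110.8 0 10;13.5 -54.5 110.8 0 10;13.5 -46 110.8 0 10;13.5 -42 110.8 0 10;13.5 -39 110.8 0 10;13.5 -36 110.8 0 10;13.5 -33 110.8 0 10",
)

```text
clock: 6.55
eef_pos: [448.0, -242.2, 89.2]
eef_rot: [-3.137, 0.001, 1.403]
wrist_force: [-15.2, -6.4, 0.4]
finger_gap: 21.8
```

```bash
cat >> h.py <<'E'
X=np.array([.9859,-.1672]);Y=np.array([.1672,.9859])
def st():
    s=manip.read_state(); p=s['eef_pos']; f=s['wrist_force']
    print('t',round(s['clock'],2),'Xc',round(X@p[:2],1),'Yc',round(Y@p[:2],1),'z',round(p[2],1),'rot',s['eef_rot'].round(3),'FX',round(X@f[:2],1),'F',f.round(1),'M',s['moment'].round(2))
E
python3 - <<'E'
from h import *
st(); snap('wrist','w4')
E
```

```text
t 6.55 Xc 482.1 Yc -163.9 z 89.2 rot [-3.137e+00  1.000e-03  1.403e+00] FX -13.9 F [-15.2  -6.4   0.4] M [-1.48  3.5  -0.17]
```

View pics/w4.png

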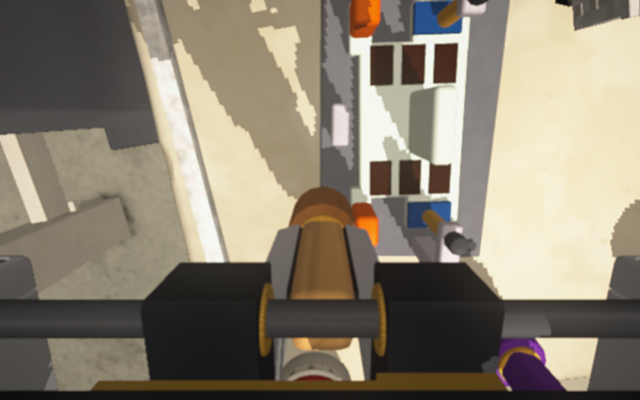

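>>> jog_arm(
  deltas="0 -21.5 0 0 10;40 -23 -15 0 10;85 -23 -15 0 10;122 -22 0 0 10;122 -15 0 0 10;122 -9 0 0 10;122 -5 0 0 10;122 -2 0 0 10;122 1 0 0 10;122 3.5 0 0 10",
)

```text
clock: 7.85
eef_pos: [471.4, -121.5, 88.4]
eef_rot: [-3.135, -0.002, 1.402]
wrist_force: [-10.4, 8.4, -0.4]
finger_gap: 21.6
```

Run:
```python
from h import *
st(); snap('wrist','w5')
```

```text
t 7.85 Xc 485.1 Yc -41.0 z 88.4 rot [-3.135e+00 -2.000e-03  1.402e+00] FX -11.7 F [-10.4   8.4  -0.4] M [1.77 2.48 0.13]
```

View pics/w5.png

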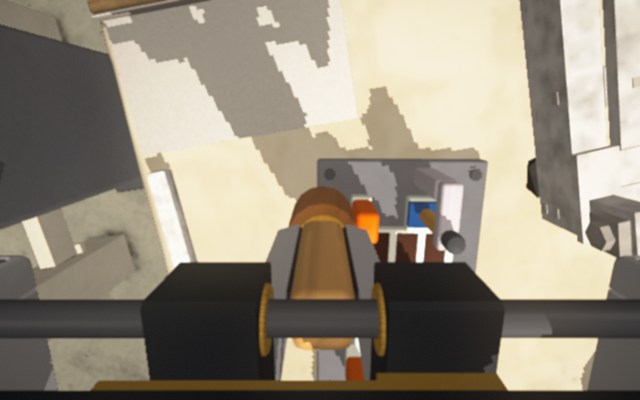

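>>> jog_arm(
  deltas="0 -25 0 0 10;-40 -25 -15 0 10;-85 -25 -15 0 10;-122 -24 0 0 10;-122 -15 0 0 10;-122 -8 0 0 10;-122 -3 0 0 10;-122 0 0 0 10;-122 3 0 0 10;-122 5.5 0 0 10",
)

```text
clock: 9.15
eef_pos: [457.0, -242.7, 88.7]
eef_rot: [-3.136, 0.001, 1.404]
wrist_force: [-14.7, -4.8, -1.2]
finger_gap: 21.8
```

Run:
```python
from h import *
st()
```

```text
t 9.15 Xc 491.2 Yc -162.9 z 88.7 rot [-3.136e+00  1.000e-03  1.404e+00] FX -13.7 F [-14.7  -4.8  -1.2] M [-1.15  3.08 -0.11]
```

>>> jog_arm(
  deltas="0 -30 0 0 10;40 -30 -15 0 10;85 -30 -15 0 10;122 -27 0 0 10;122 -18 0 0 10;122 -11 0 0 10;122 -6 0 0 10;122 -2 0 0 10;122 2 0 0 10;122 6 0 0 10",
)

```text
clock: 10.4
eef_pos: [482.9, -123.4, 88.2]
eef_rot: [-3.135, -0.002, 1.402]
wrist_force: [-10.3, 8.2, -1.9]
finger_gap: 21.7
```

Run:
```python
from h import *
st(); snap('side','s5')
```

```text
t 10.4 Xc 496.7 Yc -41.0 z 88.2 rot [-3.135e+00 -2.000e-03  1.402e+00] FX -11.6 F [-10.3   8.2  -1.9] M [1.9  2.27 0.09]
```

>>> jog_arm(
  deltas="0 -33 0 0 10;-40 -36 -15 0 10;-85 -36 -15 0 10;-122 -28 0 0 10;-122 -19 0 0 10;-122 -12 0 0 10;-122 -7 0 0 10;-122 -4 0 0 10;-122 -1 0 0 10;-122 2 0 0 10",
)

```text
clock: 11.7
eef_pos: [465.0, -244.0, 88.8]
eef_rot: [-3.137, 0.0, 1.404]
wrist_force: [-6.5, -1.8, -2.7]
finger_gap: 21.5
```

Run:
```python
from h import *
st(); snap('wrist','w6')
ortho('wrist','w6',24,440,590,-300,-80,3,'o6_24')
```

```text
t 11.7 Xc 499.3 Yc -162.8 z 88.8 rot [-3.137  0.     1.404] FX -6.1 F [-6.5 -1.8 -2.7] M [-0.57  1.56 -0.05]
o6_24 (450, 660, 3)
```

View pics/o6_24.png

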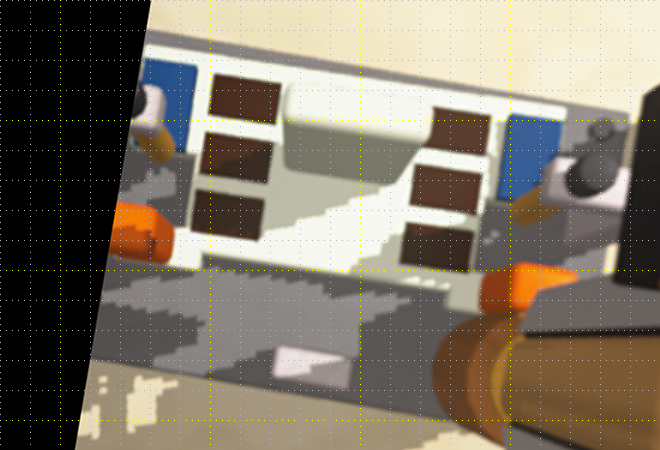

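View pics/w6.png

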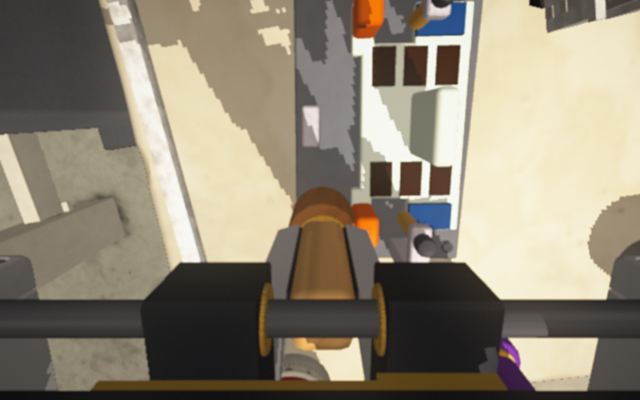

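>>> jog_arm(
  deltas="0 -33 0 0 10;40 -37 -15 0 10;85 -37 -15 0 10;122 -25 0 0 10;122 -15 0 0 10;122 -8 0 0 10;122 -4 0 0 10;122 -1.5 0 0 10;122 1 0 0 10;122 3 0 0 10",
)

```text
clock: 13.0
eef_pos: [489.5, -125.3, 89.2]
eef_rot: [-3.141, -0.0, 1.402]
wrist_force: [-0.4, 0.3, -1.5]
finger_gap: 21.7
```

Run:
```python
from h import *
st()
```

```text
t 13.0 Xc 503.5 Yc -41.6 z 89.2 rot [-3.141 -0.     1.402] FX -0.4 F [-0.4  0.3 -1.5] M [ 0.06  0.09 -0.02]
```

>>> jog_arm(
  deltas="0 -20 0 0 10;0 -39 -10 0 10;-40 -39 -15 0 10;-85 -39 -15 0 10;-122 -39 0 0 10;-122 -39 0 0 10;-122 -39 0 0 10;-122 -39 0 0 10;-122 -39 0 0 10;-122 -39 0 0 10",
)

```text
clock: 14.25
eef_pos: [431.1, -238.2, 89.3]
eef_rot: [3.141, 0.0, 1.403]
wrist_force: [0.5, -0.3, -2.4]
finger_gap: 21.6
```

Run:
```python
from h import *
st(); snap('wrist','w7')
ortho('wrist','w7',24,450,600,-300,-80,3,'o7_24')
```

```text
t 14.25 Xc 464.9 Yc -162.7 z 89.3 rot [3.141 0.    1.403] FX 0.6 F [ 0.5 -0.3 -2.4] M [-0.08 -0.05 -0.02]
o7_24 (450, 660, 3)
```

View pics/o7_24.png

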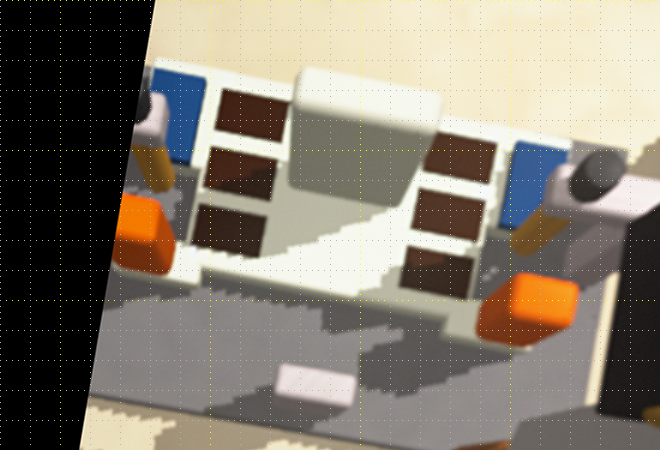

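>>> jog_arm(
  deltas="0 15 0 0 10;0 26 0 0 10;0 32 0 0 10;0 34.5 0 0 10;0 36 0 0 10;0 37.5 0 0 10;0 39 0 0 10;0 40 0 0 10;0 40.5 0 0 10;0 41 0 0 10",
)

```text
clock: 15.55
eef_pos: [471.4, -245.4, 89.1]
eef_rot: [-3.142, 0.0, 1.403]
wrist_force: [-0.4, -1.2, -2.4]
finger_gap: 22.0
```

Run:
```python
from h import *
st()
snap('wrist','w8')
ortho('wrist','w8',24,450,600,-300,-80,3,'o8_24')
```

```text
t 15.55 Xc 505.7 Yc -163.1 z 89.1 rot [-3.142  0.     1.403] FX -0.2 F [-0.4 -1.2 -2.4] M [-0.11  0.18  0.02]
o8_24 (450, 660, 3)
```

View pics/o8_24.png

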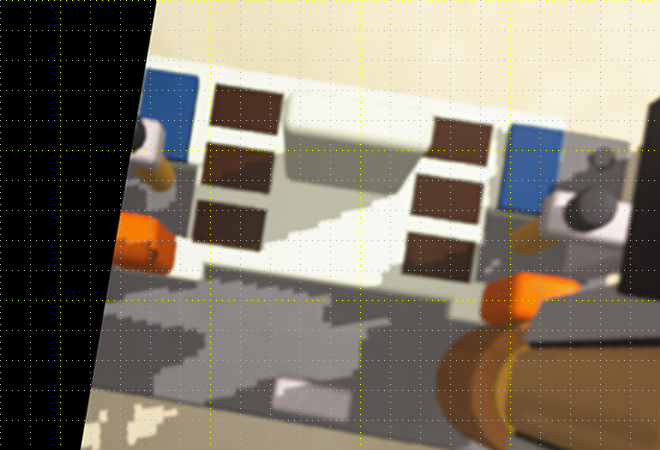

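>>> jog_arm(
  deltas="0 -35 0 0 10;40 -42 -15 0 10;85 -42 -15 0 10;122 -25 0 0 10;122 -13 0 0 10;122 -7 0 0 10;122 -4 0 0 10;122 -2 0 0 10;122 0.5 0 0 10;122 2 0 0 10",
)

```text
clock: 16.85
eef_pos: [493.7, -125.5, 89.2]
eef_rot: [-3.141, -0.0, 1.403]
wrist_force: [-1.6, 1.5, -1.6]
finger_gap: 21.7
```

Run:
```python
from h import *
st()
```

```text
t 16.85 Xc 507.7 Yc -41.2 z 89.2 rot [-3.141 -0.     1.403] FX -1.8 F [-1.6  1.5 -1.6] M [0.09 0.14 0.01]
```

>>> jog_arm(
  deltas="0 -22 0 0 10;0 -43 0 0 10;0 -43 -50 0 10;-45 -43 -100 0 10;-90 -20 -112 0 10;-136 0 -112 0 10;-136 0 -112 0 10;-136 0 -112 0 10;-136 0 -112 0 10;-136 0 -112 0 10",
)

```text
clock: 18.1
eef_pos: [471.1, -258.8, 201.4]
eef_rot: [3.141, 0.0, 1.404]
wrist_force: [0.3, -0.7, -2.2]
finger_gap: 22.4
```

Run:
```python
from h import *
st()
snap('wrist','w9')
ortho('wrist','w9',24,450,600,-300,-80,3,'o9_24')
ortho('wrist','w9',10,450,600,-300,-80,3,'o9_10')
```

```text
t 18.1 Xc 507.7 Yc -176.4 z 201.4 rot [3.141 0.    1.404] FX 0.4 F [ 0.3 -0.7 -2.2] M [-0.1  -0.09  0.04]
o9_24 (450, 660, 3)
o9_10 (450, 660, 3)
```

View pics/o9_24.png

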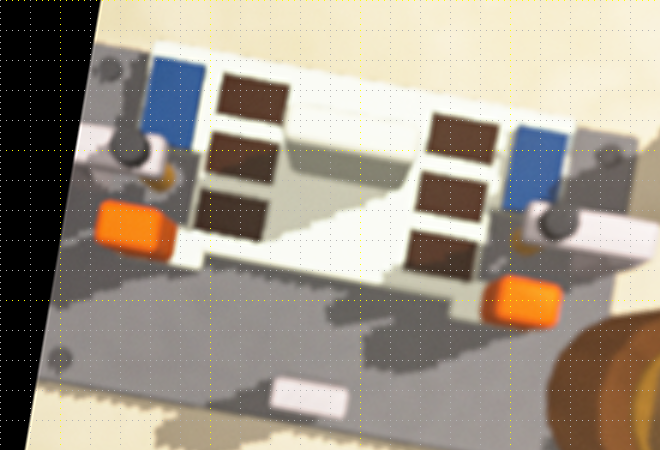

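View pics/o9_10.png

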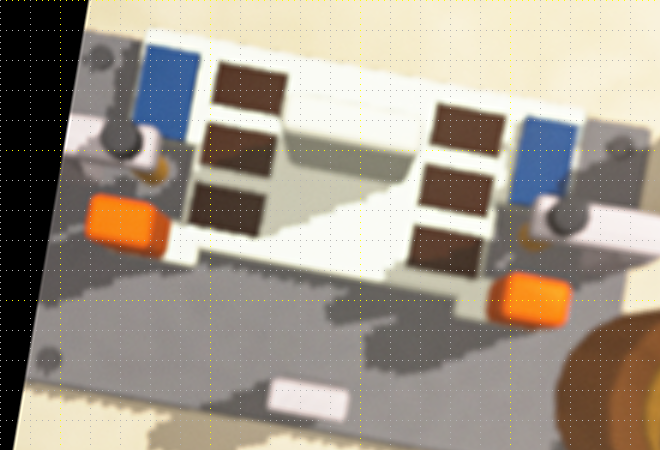

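View pics/w9.png

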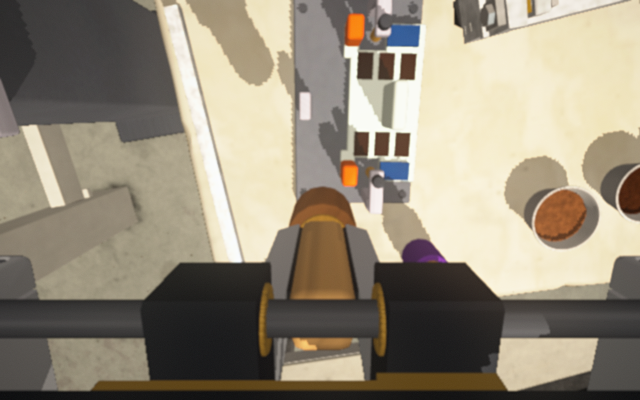

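Run:
```python
from h import *
ortho('wrist','w9',51,440,500,-200,-130,8,'o9_51')
ortho('wrist','w9',80,490,570,-300,-230,8,'o9_80')
ortho('wrist','w3',51,440,500,-200,-130,8,'o3_51')
```

```text
o9_51 (480, 560, 3)
o9_80 (640, 560, 3)
o3_51 (480, 560, 3)
```

View pics/o9_51.png

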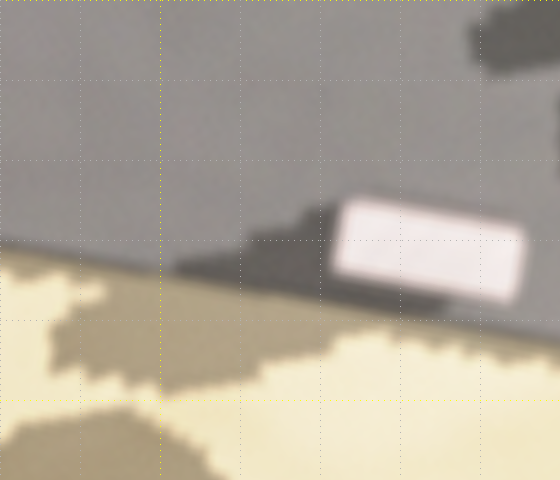

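View pics/o9_80.png

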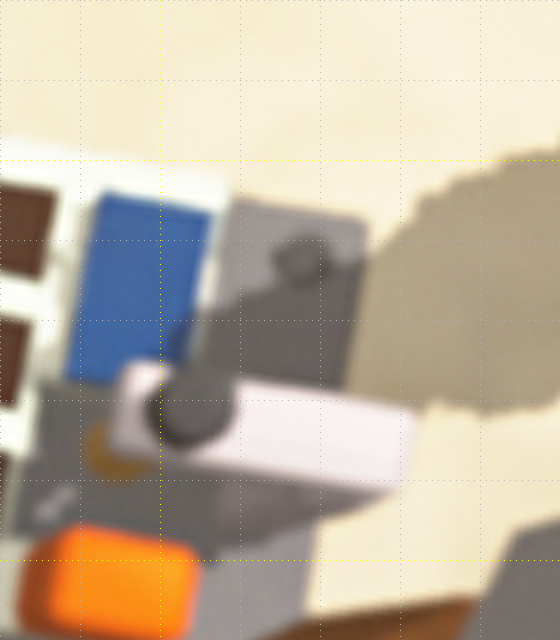

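>>> jog_arm(
  deltas="40 -5 0 0 10;98 -11 0 0 10;156 -18 0 0 10;214 -25 0 0 10;272 -31 0 0 10;325 -37 0 0 10;354 -40.5 20 0 10;354 -40.5 65 0 10;354 -40.5 105 0 10;354 -40.5 120 0 10",
)

```text
clock: 19.4
eef_pos: [489.3, 96.5, 79.5]
eef_rot: [-3.139, 0.001, 1.403]
wrist_force: [-0.4, -0.5, -1.5]
finger_gap: 21.4
```

Run:
```python
from h import *
st();print(manip.read_state()['eef_pos']); snap('wrist','w10')
```

```text
t 19.4 Xc 466.2 Yc 176.9 z 79.5 rot [-3.139e+00  1.000e-03  1.403e+00] FX -0.3 F [-0.4 -0.5 -1.5] M [-0.05 -0.06  0.05]
[489.2820823   96.5012454   79.52576158]
```

View pics/w10.png

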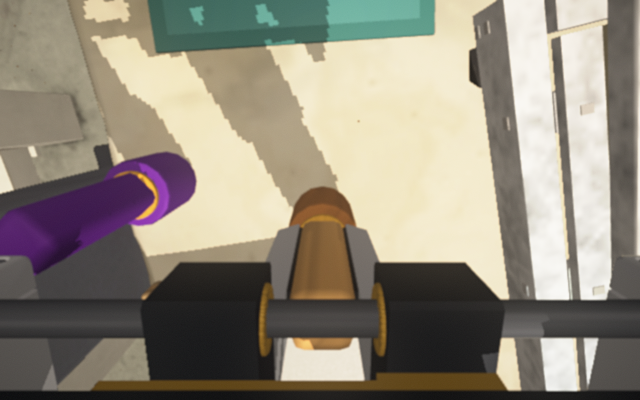

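>>> jog_arm(
  deltas="0 0 5 0 10;0 0 9 0 10;0 0 11 0 10;0 0 12 0 10;0 0 13 0 10;0 0 13.5 0 10;0 0 14 0 10;0 0 14.5 0 10;0 0 15 0 10;0 0 15 0 10",
)

```text
clock: 20.7
eef_pos: [490.2, 96.3, 66.1]
eef_rot: [-3.141, -0.0, 1.403]
wrist_force: [-0.3, 0.2, -2.8]
finger_gap: 21.5
```

>>> jog_arm(
  deltas="0 0 0.5 0 10;0 0 1 0 10;0 0 1.5 0 10;0 0 1.5 0 10;0 0 1.5 0 26;0 0 1.5 0 30;0 0 1.5 0 36;0 0 1.5 0 46;0 0 1.5 0 56;0 0 1.5 0 60",
)

```text
clock: 21.95
eef_pos: [490.3, 96.3, 64.7]
eef_rot: [3.142, 0.0, 1.403]
wrist_force: [0.1, 0.1, 0.1]
finger_gap: 59.3
```

>>> jog_arm(
  deltas="0 0 -30 0 80;0 0 -80 0 94;0 0 -130 0 94;10 0 -180 0 94;40 0 -220 0 94;60 0 -240 0 94;60 0 -240 0 94;60 0 -240 0 94;60 0 -240 0 94;60 0 -240 0 94",
)

```text
clock: 23.2
eef_pos: [500.2, 155.0, 304.1]
eef_rot: [-3.141, 0.0, 1.402]
wrist_force: [-0.1, 0.5, 0.5]
finger_gap: 93.9
```

Run:
```python
from h import *
st();print(manip.read_state()['eef_pos']); snap('wrist','w11')
ortho('wrist','w11',3,390,610,190,400,2.5,'o11_3')
p,W=cloud('wrist','w11')
hsv=cv2.cvtColor(p,cv2.COLOR_RGB2HSV); m=(hsv[...,0]>75)&(hsv[...,0]<95)&(hsv[...,1]>90)
Q=W[m]; Q=Q[np.isfinite(Q[:,0])]; print(len(Q),np.median(Q[:,2]),cv2.minAreaRect(Q[:,:2].astype(np.float32)))
```

```text
t 23.2 Xc 467.2 Yc 236.4 z 304.1 rot [-3.141  0.     1.402] FX -0.2 F [-0.1  0.5  0.5] M [-0.01 -0.02  0.05]
[500.18057163 154.99600853 304.14987041]
o11_3 (550, 525, 3)
13831 2.4903106911331747 ((497.8642883300781, 286.04095458984375), (151.59359741210938, 175.9571075439453), 83.63831329345703)
```

View pics/w11.png

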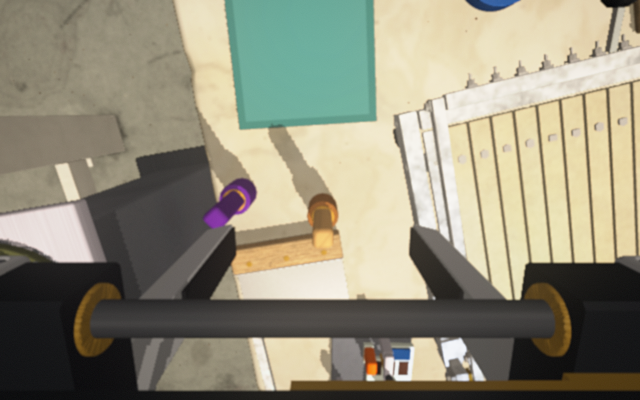

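View pics/o11_3.png

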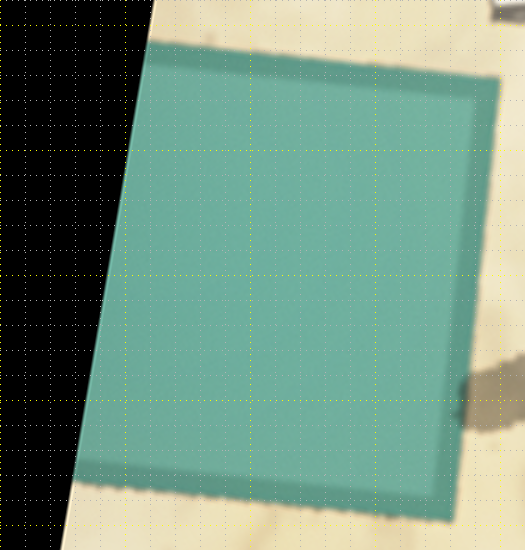

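Run:
```python
from h import *
for n,t in (('side','side0'),('wrist','w11'),('scene','scene0')):
    p,W=cloud(n,t); Q=W.reshape(-1,3); Q=Q[np.isfinite(Q[:,0])]
    m=(Q[:,2]>30)&(Q[:,2]<250)&(Q[:,0]>500)&(Q[:,0]<750)&(Q[:,1]>-330)&(Q[:,1]<450)
    Q=Q[m]
    for y0 in range(-330,450,40):
        q=Q[(Q[:,1]>=y0)&(Q[:,1]<y0+40)]
        if len(q)>5: print(n,y0,len(q),'xmin',np.percentile(q[:,0],2).round(),'zmax',np.percentile(q[:,2],98).round())
p,W=cloud('wrist','w9'); print(W[85:125:8,395].round(1)); Q=W[60:140,375:425].reshape(-1,3); Q=Q[Q[:,2]>68]; print(len(Q),Q.mean(0),cv2.minAreaRect(Q[:,:2].astype(np.float32)))
```

```text
side -330 36 xmin 673.0 zmax 37.0
side -290 141 xmin 507.0 zmax 80.0
side -250 32 xmin 506.0 zmax 75.0
side -210 120 xmin 506.0 zmax 75.0
side -170 422 xmin 536.0 zmax 90.0
side -130 477 xmin 538.0 zmax 87.0
side -90 250 xmin 616.0 zmax 88.0
side -50 308 xmin 614.0 zmax 90.0
side -10 285 xmin 610.0 zmax 92.0
side 30 277 xmin 608.0 zmax 94.0
side 70 252 xmin 605.0 zmax 95.0
side 110 262 xmin 603.0 zmax 97.0
side 150 221 xmin 599.0 zmax 99.0
side 190 205 xmin 598.0 zmax 101.0
wrist -170 480 xmin 515.0 zmax 88.0
wrist -130 1501 xmin 517.0 zmax 87.0
wrist -50 632 xmin 616.0 zmax 69.0
wrist -10 1900 xmin 662.0 zmax 69.0
wrist 30 3010 xmin 622.0 zmax 92.0
wrist 70 4339 xmin 502.0 zmax 94.0
wrist 110 4471 xmin 604.0 zmax 95.0
wrist 150 4818 xmin 602.0 zmax 97.0
wrist 190 4210 xmin 603.0 zmax 99.0
wrist 230 172 xmin 665.0 zmax 95.0
scene -170 156 xmin 613.0 zmax 89.0
scene -130 391 xmin 616.0 zmax 87.0
scene -90 361 xmin 614.0 zmax 87.0
scene -50 379 xmin 611.0 zmax 89.0
scene -10 367 xmin 609.0 zmax 91.0
scene 30 337 xmin 606.0 zmax 92.0
scene 70 460 xmin 603.0 zmax 94.0
scene 110 476 xmin 600.0 zmax 95.0
scene 150 512 xmin 598.0 zmax 97.0
scene 190 528 xmin 599.0 zmax 99.0
scene 230 21 xmin 666.0 zmax 95.0
[[ 544.  -180.3   71.1]
 [ 543.2 -186.4   71.6]
 [ 542.3 -192.6   72.5]
 [ 541.2 -198.8   74. ]
 [ 540.7 -205.1   73. ]]
754 [ 545.47806546 -195.52794194   72.66153436] ((545.9117431640625, -195.85739135742188), (39.462791442871094, 12.305907249450684), 79.27230834960938)
```

>>> jog_arm(
  deltas="-40 12 0 0 94;-98 30 10 0 70;-155 48 25 0 50;-212 65 45 0 50;-268 82 65 0 50;-320 98 85 0 50;-338.5 103.6 110 0 50;-338.5 103.6 150 0.01 50;-338.5 103.6 170 0.01 50;-338.5 103.6 174 0.01 50",
)

```text
clock: 24.5
eef_pos: [545.2, -195.6, 129.3]
eef_rot: [-3.139, -0.001, 1.392]
wrist_force: [-0.2, 0.0, 0.7]
finger_gap: 50.1
```

Run:
```python
from h import *
st();print(manip.read_state()['eef_pos']); snap('wrist','w12')
```

```text
t 24.5 Xc 570.2 Yc -101.6 z 129.3 rot [-3.139e+00 -1.000e-03  1.392e+00] FX -0.2 F [-0.2  0.   0.7] M [-0.07  0.01  0.05]
[ 545.19138563 -195.5587744   129.34183207]
```

View pics/w12.png

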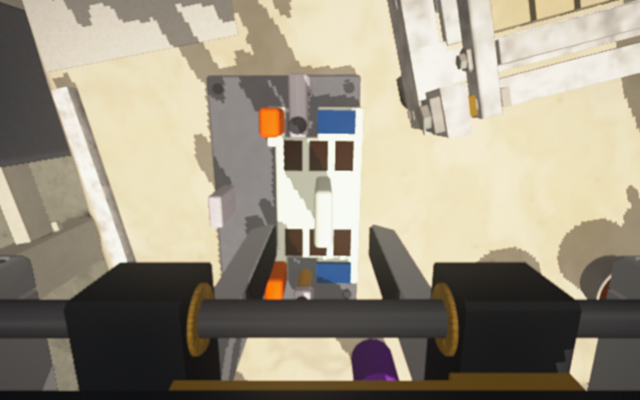

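>>> jog_arm(
  deltas="0 0 30 0 50;0 0 60 0 50;0 0 76 0 50;0 0 83 0 50;0 0 86 0 50;0 0 86 0 40;0 0 86 0 25;0 0 86 0 5;0 0 86 0 5;0 0 86 0 5",
  squeeze=30,
)

```text
clock: 25.8
eef_pos: [545.8, -195.6, 44.8]
eef_rot: [3.142, 0.0, 1.393]
wrist_force: [-0.6, 0.8, 1.7]
finger_gap: 11.9
```

Run:
```python
from h import *
st();s=manip.read_state();print(s['eef_pos'],s['finger_gap']); snap('wrist','w13')
```

```text
t 25.8 Xc 570.8 Yc -101.6 z 44.8 rot [3.142 0.    1.393] FX -0.7 F [-0.6  0.8  1.7] M [0.02 0.05 0.04]
[ 545.8175712  -195.60204318   44.76675666] 11.893190116985005
```

View pics/w13.png

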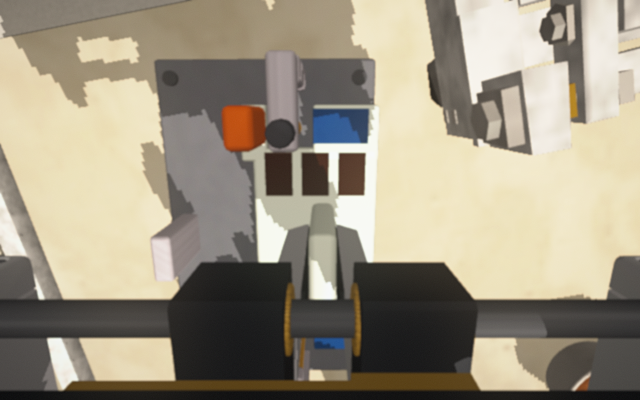

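>>> jog_arm(
  deltas="0 1 0 0 5;0 1 -3 0 5;0 1 -8 0 5;0 1 -18 0 5;0 1 -30 0 5;0 1 -45 0 5;0 1 -65 0 5;0 1 -90 0 5;0 1 -115 0 5;0 1 -125 0 5",
  squeeze=40,
)

```text
clock: 27.1
eef_pos: [547.2, -195.9, 171.8]
eef_rot: [3.139, 0.001, 1.393]
wrist_force: [0.8, 0.2, -2.9]
finger_gap: 11.6
```

Run:
```python
from h import *
st();s=manip.read_state();print(s['eef_pos'],s['finger_gap']); snap('wrist','w14')
```

```text
t 27.1 Xc 572.3 Yc -101.7 z 171.8 rot [3.139e+00 1.000e-03 1.393e+00] FX 0.7 F [ 0.8  0.2 -2.9] M [-0.01 -0.07 -0.01]
[ 547.21793054 -195.91734117  171.78016634] 11.565967886063412
```

View pics/w14.png

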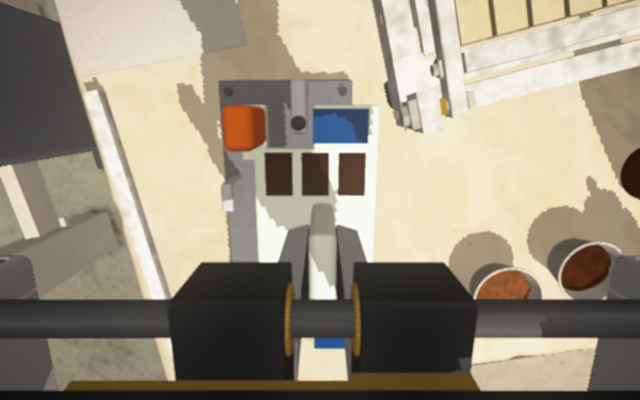

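>>> jog_arm(
  deltas="15 -4 -35 0 5;65 -18 -58 0 5;118 -32 -58 0 5;172 -47 -58 0 5;226 -62 -58 0 5;280 -76 -58 0 5;334 -91 -58 0 5;388 -106 -58 0 5;435 -119 -58 0 5;478.5 -130.5 -58 0 5",
)

```text
clock: 28.4
eef_pos: [502.4, 300.0, 226.9]
eef_rot: [-3.141, 0.001, 1.393]
wrist_force: [0.2, -0.4, -2.8]
finger_gap: 11.5
```

Run:
```python
from h import *
st();s=manip.read_state();print(s['eef_pos'],s['finger_gap']); snap('wrist','w15')
```

```text
t 28.4 Xc 445.1 Yc 379.8 z 226.9 rot [-3.141e+00  1.000e-03  1.393e+00] FX 0.2 F [ 0.2 -0.4 -2.8] M [-0.04 -0.13 -0.02]
[502.38456073 299.98154277 226.86148288] 11.51798739288313
```

View pics/w15.png

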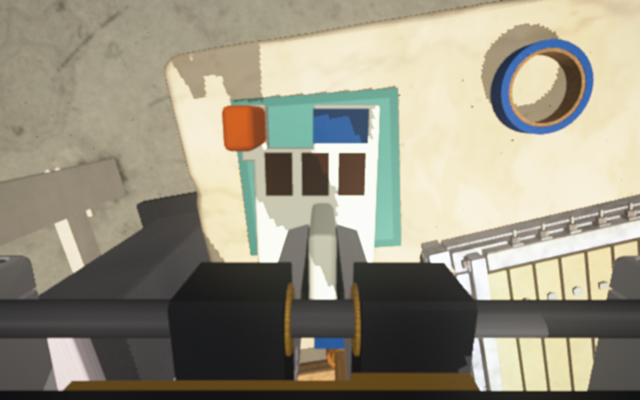

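>>> jog_arm(
  deltas="0 0 40 0 5;0 0 90 0 5;0 0 135 0 5;0 0 160 0 5;0 0 172 0 5;0 0 178 0 5;0 0 182 0 5;0 0 184 0 5;0 0 185 0 5;0 0 185 0 5",
)

```text
clock: 29.7
eef_pos: [503.2, 298.3, 42.9]
eef_rot: [3.141, -0.0, 1.393]
wrist_force: [-0.5, -0.3, -2.3]
finger_gap: 11.8
```

>>> jog_arm(
  deltas="0 0 1 0 5;0 0 2 0 5;0 0 3 0 5;0 0 3.5 0 5;0 0 4 0 5;0 0 4.5 0 5;0 0 4.5 0 5;0 0 4.5 0 5;0 0 4.5 0 5;0 0 4.5 0 5",
)

```text
clock: 30.95
eef_pos: [503.1, 298.3, 38.2]
eef_rot: [3.142, -0.0, 1.393]
wrist_force: [-0.2, 0.5, -2.1]
finger_gap: 11.5
```

>>> jog_arm(
  deltas="0 0 0.5 0 5;0 0 0.8 0 5;0 0 1 0 5;0 0 1 0 5;0 0 1 0 14;0 0 1 0 20;0 0 1 0 35;0 0 1 0 50;0 0 1 0 50;0 0 1 0 50",
)

```text
clock: 32.2
eef_pos: [503.1, 298.3, 37.2]
eef_rot: [3.142, -0.0, 1.393]
wrist_force: [0.5, -0.6, 0.2]
finger_gap: 49.8
```

>>> jog_arm(
  deltas="0 0 -10 0 50;0 0 -30 0 50;0 0 -60 0 50;0 0 -100 0 50;0 0 -140 0 50;-40 0 -190 0 50;-90 0 -230 0 50;-120 0 -240 0 50;-120 0 -240 0 50;-120 0 -240 0 50",
)

```text
clock: 33.45
eef_pos: [481.8, 180.6, 277.2]
eef_rot: [-3.142, -0.0, 1.393]
wrist_force: [-0.8, -0.3, 0.4]
finger_gap: 50.2
```

Run:
```python
from h import *
st();s=manip.read_state();print(s['eef_pos'],s['finger_gap']); snap('wrist','w16'); snap('side','s16')
ortho('wrist','w16',13,390,610,190,410,2.5,'o16')
p,W=cloud('wrist','w16'); Q=W.reshape(-1,3); Q=Q[(Q[:,2]>60)&(Q[:,2]<80)&(abs(Q[:,0]-500)<60)&(abs(Q[:,1]-300)<80)]; print(len(Q),Q.mean(0),cv2.minAreaRect(Q[:,:2].astype(np.float32)))
```

```text
t 33.45 Xc 444.8 Yc 258.6 z 277.2 rot [-3.142 -0.     1.393] FX -0.8 F [-0.8 -0.3  0.4] M [-0.03 -0.04 -0.02]
[481.77640588 180.56535664 277.15792801] 50.17481383128648
o16 (550, 550, 3)
492 [503.51739704 297.50724142  65.7189833 ] ((503.4609680175781, 297.3365173339844), (39.06243133544922, 11.28358268737793), 79.81544494628906)
```

View pics/w16.png

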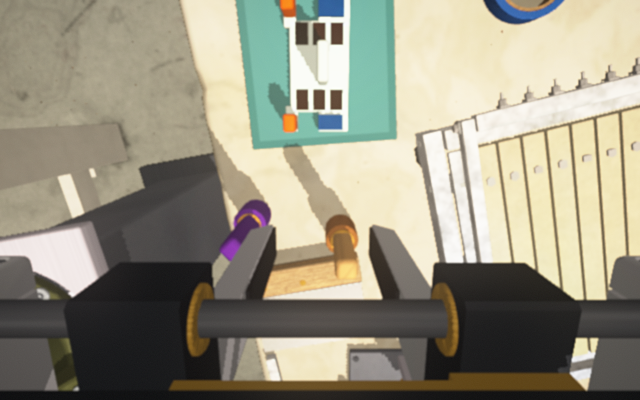

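View pics/o16.png

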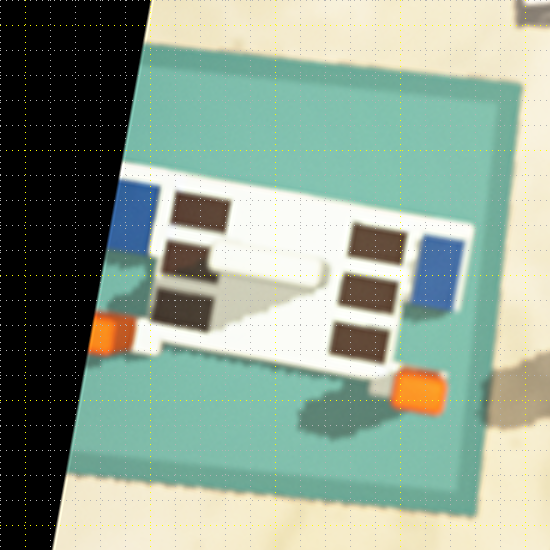

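View pics/s16.png

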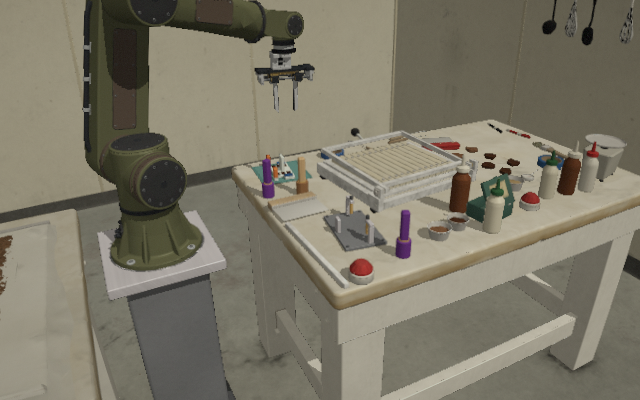

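```bash
python3 -c "
from cell import workorder; print(workorder.sign_off())"
```

```text
the job is handed in; nothing more can be done
None
```

The job is done and was handed in at about 33.5 s; the sign-off reports no verdict.

**Loosening:** I worked the insert free with alternating slow pushes of the mallet, about 5–9 mm of lead at a time. The highest horizontal wrist force I read was about 16 N; I only read it at the end of each move. Camera estimates put both blue ribs about 30 mm past the cradle origin.

**Check that disagreed:** the rib position came out between about 29 and 32 mm, depending on whether I measured from the back stop or the plunger arms. Every value is above the 27 mm needed.

**Last checks:**
- **Mallet:** it stands upright and released on the bare table at about (490, 97), roughly 200 mm from the mat's centre.
- **Insert:** it came straight out by its tab and lies flat on the mat. The tab centre is at (503.5, 297.4), so the insert's origin is within a few mm of the mat's centre at about (499.5, 299).
- **Bystanders:** the timer and scraper look undisturbed in the last pictures, judged by eye only.
- **Arm:** it is clear of everything.

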